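Change the rubber sleeve on the ink roller stand

ROBOT

A 6-joint arm with a two-finger parallel gripper is mounted at the origin on the work surface. World frame = base frame: x ahead of the robot, y to its left, z up, the work surface at z = 0. Lengths are in mm, angles in rad, forces in N, time in s.
With the tool pointing down it reaches from about 275 to 750 mm from the base axis. Payload 10.2 kg.
Tool frame: the origin (TCP) lies midway between the tips of the shut fingers; the grasp point (between the pads) lies 19 mm behind it (ctrl.tcp_to_grasp is the z of the grasp point in the tool frame, in mm); z points along the fingers, y is the direction in which the jaws open and shut (so a half turn about z gives the same grasp; the last joint's range is limited). The gripper opens to 85 mm and grips with 20 to 120 N. Pads are 22 mm wide; open, the fingers measure 114 mm over their backs; the gripper's body (76 mm by 85 mm) begins 54 mm behind the grasp point. The pads swing forward as they close: fully open they stand 13 mm farther back than shut.
Start: joints at [-1.366, 0.313, 1.498, -0, 1.331, -0.223], TCP at [217.795, -477.699, 231.294] pointing down, gripper open.
Joint ranges: [-2.94, 2.94], [-0.97, 2.17], [0.19, 2.56], [-1.23, 4.37], [0.02, 3.11], [-2.88, 2.88]. Speed limits (rad/s): [2.39, 2.39, 3.01, 3.14, 3.14, 3.14].

INTERFACE

Orientations are given as a unit quaternion [w, x, y, z].
In Python, from rig import sensors, capture, order, ctrl gives the robot as it stands. The module is installed in compiled form; this text tells all that it offers.
- The arm moves only by the tool play_rows, never from a script. Its argument "deltas" is a list of rows, each a list of 7 numbers: the shift along the world's x, y, z in units of 40 mm (1.0 is 40 mm), then the turn, a rotation vector about the world's x, y, z in units of 6 degrees (1.0 is 6 degrees), then the opening, from -1 (shut) to 1 (fully open). A call has 1 to 8 rows; each row shifts and turns the commanded pose from where the row before left it; what a row does not reach is not made up. A row lasts 1/12 s, in which the tool goes at most 41.7 mm and 7.16 degrees, less where a joint would pass 70% of its speed; a pose out of reach is approached as far as the arm can. A call is refused whole if a number of a shift passes 1 or a number of a turn 1, either way. A call with a gripper value outside its range is refused whole. The fingers move at their own pace and stop on an object; "squeeze" is the grip in N (left out, the last holds). Time passes only in rows, so rows that do not move let the fingers close. It gives the time, the measured TCP pose, the force and the opening at its end, in the units of the state.
- sensors.sense(): the state, without advancing time (a new reading comes with each control period).
- capture(name): name is "scene" or "top" or "wrist"; returns a dict with "pixels" (480x640x3 uint8, red, green, blue), "z_map" (480x640 float32, mm along the optical axis (not along the pixel's ray), 0 where there is no reading), "fx", "fy", "cx", "cy" (pixels), "eye" and "rotation" of the camera in the world; the wrist camera has in their place "tool_from_camera" (4x4, takes a point from camera to tool coordinates, whose origin is the TCP and whose axes are the flange's). Camera axes: x right, y down, z forward; pixel columns grow to the right and rows downward; lengths in mm; the calibration is good to about 2 mm. A picture is of the moment at which its call begins: read the wrist's pose just before it.
- order.finish_job(): hands the job in, once; it reports no verdict.
The state is a dict: "time_s": time; "joints": joint angles; "dq": joint speeds; "tau": joint torques, N m; "eef_pos": TCP position; "ee_rot": TCP orientation; "force": force on the tool from outside, world axes, zero at the start; "wrist_torque": the same for the moment, N m; "grip_width": opening from 0.0 (shut) to 1.0 (fully open).
Only numpy, scipy, OpenCV 4.12 (cv2) and the standard library are available. Lean on these libraries where they do the work, as an engineer would, in place of code of your own. Each camera call takes 0.05 s, during which the arm holds its last target. There are 200 camera calls.

TASK

Change the rubber sleeve on the upright roller stand: first lift the worn sleeve off the shaft and drop it in the wire basket, then take the longer of the two new sleeves off the sloping rack, lower it all the way down the shaft onto the collar without letting it fall, and last swing the keeper arm fully shut over the shaft. Leave the shorter sleeve on its peg and do not disturb the ink jar and the tape roll.

Things in the scene. Friction and masses are not known exactly. Their poses are not given: they have to be found in the camera images.
- worn_sleeve: Worn grey rubber roller sleeve with an aluminium core: plain tube, 46 mm outside diameter, 27 mm bore, 52 mm long. At the start it sits on the stand's shaft. Origin at the centre of its lower end, z along its axis.
- worn_sleeve_mid (a point): Middle of the worn sleeve, on its axis, 26 mm from either end.
- long_sleeve: New grey rubber sleeve with an aluminium core, the longer of the two on the rack: 54 mm outside diameter, 27 mm bore, 52 mm long. At the start it sits on one of the rack's two pegs, its axis leaning 40 degrees from vertical. Origin at the centre of its lower end, z along its axis towards its upper end. It goes on the shaft with this lower end down.
- short_sleeve: New sleeve like the long one but only 34 mm long, on the rack's other peg; to be left alone. Origin at the centre of its lower end, z along its axis.
- stand: Grey steel stand, fixed: base plate 200 x 130 x 16 mm with an upright shaft. Origin on the shaft axis at table height, z up. Collar 42 mm diameter, its top 28 mm above the table; shaft 24 mm diameter from there to 75 mm, then tapering to 12 mm at its top, 92 mm up. Pivot post 18 mm thick, 98 mm tall, 78 mm from the shaft axis towards the stand's +x.
- shaft_seat (a point): On the shaft axis at the top face of the collar, where a sleeve's lower end seats (28 mm above the table).
- shaft_tip (a point): Centre of the shaft's top, 92 mm above the table.
- keeper_hinge (a point): On the upright hinge axis of the keeper arm, 102 mm above the table, on top of the pivot post.
- keeper_pin (a point): Top centre of the upright black grip pin at the free end of the keeper arm, 140 mm above the table: pin 14 mm diameter, standing 34 mm above the arm, 95 mm from the hinge axis.
- keeper (a joint): Angle of the keeper arm, a flat steel bar 98 to 106 mm above the table that swings level about the pivot post: 0 rad = fully shut, lying over the shaft towards the stand's -x (at its stop); grows as it opens, counter-clockwise seen from above, up to 2.2 rad. It stays where it is left.
- rack: Plywood stock rack, fixed: 210 mm wide along its y, with a board sloping 40 degrees from level, low edge towards its -x. Two wooden pegs stand square to the board, so they lean 40 degrees from vertical towards the rack's -x: 23 mm diameter, 40 mm long, 100 mm apart along y. Origin at the centre of its foot on the table.
- peg_left (a point): Root of the peg on the rack's +y side, on the board face, 75 mm above the table.
- peg_right (a point): Root of the peg on the rack's -y side, on the board face, 75 mm above the table.
- basket: Open slatted steel basket, fixed: 210 mm along its x, 190 mm along its y, 85 mm high, walls and floor 5 mm thick. Origin at the centre of its underside.
- ink_jar: Ink jar, 66 mm diameter, 70 mm high, standing on the table beyond the stand. Origin at the centre of its underside.
- tape_roll: Roll of paper tape lying flat, 96 mm outside diameter, 24 mm high, beyond the stand. Origin at the centre of its underside.
Not all that is in view belongs to the job. Leave any red look-alike of the worn_sleeve alone.

How it is judged (in metres and radians):
On the way, in this order (a step that is already met when the one before it is completed fails the run):
1. the worn sleeve lies in the basket, let go (x of worn_sleeve_mid in the frame of basket between -0.1 and 0.1 m and y of worn_sleeve_mid in the frame of basket between -0.09 and 0.09 m and z of worn_sleeve_mid in the frame of basket below 0.065 m and contact force between the fingers and worn_sleeve below 0.2 N), for 0.2 s.
2. the long sleeve is fully down the shaft, on the collar (horizontal distance between long_sleeve and shaft_seat below 0.005 m and z of long_sleeve in the frame of shaft_seat below 0.004 m and angle between long_sleeve's own z axis and vertical below 0.07 rad), for 0.2 s.
3. the keeper arm is shut over the shaft (value of joint keeper below 0.15 rad), for 0.2 s.
At the end, for the whole second after the job is handed in: The worn sleeve lies at rest inside the basket; the long sleeve is at rest on the stand's shaft, its lower end within 4 mm of the collar's top, within 5 mm of the shaft axis and upright within 4 degrees; the keeper arm is within 0.15 rad of shut (all of step 1 and all of step 2 and linear speed of each of worn_sleeve, long_sleeve below 0.03 m/s and value of joint keeper below 0.15 rad); the robot touches nothing.
It fails at once if the long sleeve was let fall down the shaft (over 0.5 m/s when not held) (horizontal distance between long_sleeve and shaft_seat below 0.02 m and contact force between the fingers and long_sleeve below 0.2 N and linear speed of long_sleeve above 0.5 m/s).
It fails at once if the short sleeve was moved more than 25 mm (distance of short_sleeve from where it was at the start of the episode above 0.025 m).
It fails at once if the ink jar was moved more than 25 mm (distance of ink_jar from where it was at the start of the episode above 0.025 m).
It fails at once if the tape roll was moved more than 25 mm (distance of tape_roll from where it was at the start of the episode above 0.025 m).
It also fails if it takes over 72 s, if anything falls off the work surface, if the arm or the gripper's body presses on something with over 40 N, if the wrist force passes 120 N, or if a joint passes its speed limit or range.

## Working session

There is one attempt and no reset: what is moved stays moved. The work goes in short steps, Python scripts to look and compute and a tool call to move; the robot and the scene stay as the last step left them, time stands still between calls to the robot, and variables do not carry over. Pictures are saved under pics/ and viewed, about 8 in all and at most 12, crops included, and the job is handed in when it is done.

Besides the shell and the picture viewer there is one more tool, called after "Request:" as name([rows], argument=value, ...), one row to a line, values as JSON. play_rows: Moves the arm, as the interface text tells. Its arguments: {"type":"object","properties":{"deltas":{"type":"array","items":{"type":"array","items":{"type":"number"}}},"squeeze":{"type":"number"}},"required":["deltas"]}

```bash
mkdir -p pics; cat > h.py <<'E'
import numpy as np, cv2
from rig import sensors, capture, order, ctrl
from scipy.spatial.transform import Rotation as R
def cam(name):
    s=sensors.sense(); c=capture(name)
    if 'eye' in c: T=np.eye(4); T[:3,:3]=np.array(c['rotation']).reshape(3,3); T[:3,3]=c['eye']
    else:
        q=s['ee_rot']; A=np.eye(4); A[:3,:3]=R.from_quat([q[1],q[2],q[3],q[0]]).as_matrix(); A[:3,3]=s['eef_pos']
        T=A@np.array(c['tool_from_camera'])
    c['T']=T
    v,u=np.mgrid[:480,:640]; z=c['z_map']
    P=np.stack([(u-c['cx'])/c['fx']*z,(v-c['cy'])/c['fy']*z,z],-1)
    c['P']=P@T[:3,:3].T+T[:3,3]; c['P'][z<=0]=np.nan
    return c
def save(c,n,crop=None,k=1):
    im=c['pixels'][:,:,::-1]
    if crop: a,b,d,e=crop; im=im[b:e,a:d]
    cv2.imwrite('pics/'+n,cv2.resize(im,None,fx=k,fy=k,interpolation=cv2.INTER_CUBIC))
E
python3 - <<'E'
from h import *
import pickle
for n in('scene','top'):
    c=cam(n); save(c,n+'0.png'); pickle.dump(c,open(n+'0.pkl','wb')); print(n,c['T'].round(3).tolist(),c['fx'])
print(sensors.sense(), ctrl.tcp_to_grasp)
E
```

```text
Traceback (most recent call last):
  File "h.py", line 6, in cam
    if 'eye' in c: T=np.eye(4); T[:3,:3]=np.array(c['rotation']).reshape(3,3); T[:3,3]=c['eye']
                                         ~~~~~~~~~~~~~~~~~~~~~~~~~~~~~~~^^^^^
ValueError: cannot reshape array of size 4 into shape (3,3)
```

```bash
sed -i "s/T\[:3,:3\]=np.array(c\['rotation'\]).reshape(3,3)/r=c['rotation']; T[:3,:3]=R.from_quat([r[1],r[2],r[3],r[0]]).as_matrix()/" h.py
python3 - <<'E'
from h import *
import pickle
for n in('scene','top'):
    c=cam(n); save(c,n+'0.png'); pickle.dump(c,open(n+'0.pkl','wb')); print(n,c['T'].round(3).tolist(),c['fx'])
print(sensors.sense(), ctrl.tcp_to_grasp)
E
```

```text
scene [[-0.36, 0.674, -0.645, 1286.475], [0.933, 0.255, -0.254, 298.439], [-0.007, -0.694, -0.72, 888.822], [0.0, 0.0, 0.0, 1.0]] 564.2323479859676
top [[0.023, -0.989, 0.145, 395.815], [-1.0, -0.025, -0.013, 9.209], [0.016, -0.145, -0.989, 1200.965], [0.0, 0.0, 0.0, 1.0]] 591.6629166727244
{'time_s': 0.15, 'joints': array([-1.36637527e+00,  3.13318542e-01,  1.49824265e+00,  1.44864074e-05,
        1.33097497e+00, -2.23428475e-01]), 'dq': array([-0.00045848, -0.00046282, -0.00300314, -0.00175594, -0.00138931,
        0.00074413]), 'tau': array([ 1.54410875e-03, -4.12367785e+01, -2.59797066e+01, -8.27658846e-05,
        3.28694849e-03, -1.23637275e-05]), 'eef_pos': array([ 217.77162237, -477.50537632,  230.87553157]), 'ee_rot': array([-4.71667387e-04,  9.77205485e-01,  2.12295118e-01,  1.15181366e-05]), 'force': array([ 0.63333322, -0.15224334, -0.15961543]), 'wrist_torque': array([-0.03823823, -0.01425388,  0.03263842]), 'grip_width': 1.001521670543125} -18.700000000000003
```

View pics/scene0.png

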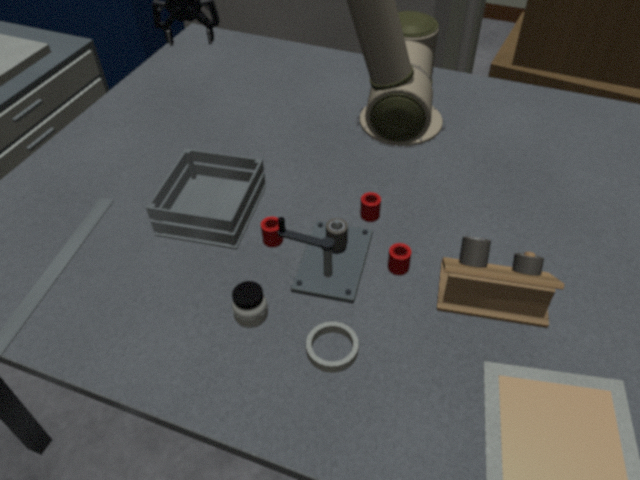

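View pics/top0.png

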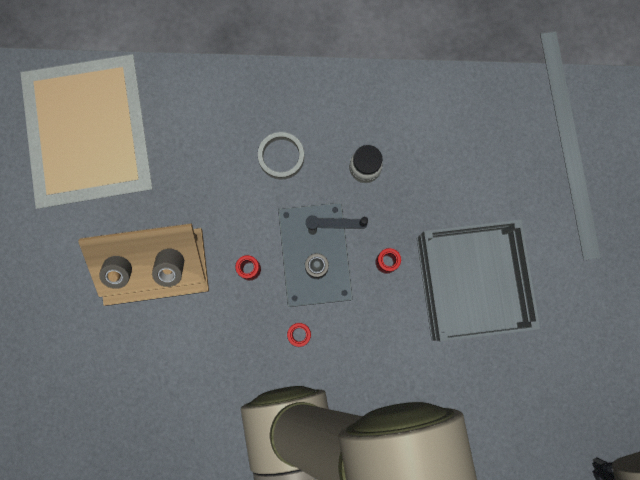

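Top view: worn sleeve (grey, on shaft) at (317,265). The red look-alikes at (247,267), (388,260) and (299,335) are ruled out by colour and place. Sleeves on the rack are at (167,267) and (115,271). In the scene view the one at (475,250) looks longer than (528,263), so it should be the one at (167,267) in top. The keeper pin is at (364,222) and the hinge at (312,222).

```bash
python3 - <<'E'
from h import *
import pickle
t=pickle.load(open('top0.pkl','rb')); s=pickle.load(open('scene0.pkl','rb'))
def med(c,u,v,r=1): return np.nanmedian(c['P'][v-r:v+r+1,u-r:u+r+1].reshape(-1,3),0).round(1)
for n,u,v in [('worn top',317,265),('pin',364,221),('hinge',311,222),('long',167,267),('longface',170,276),('short',115,271),('base tl',284,209),('basketfloor',478,282)]: print(n,med(t,u,v))
for n,u,v in [('tip',337,226),('pin',281,219),('hinge',327,244),('long top',476,239),('short top',528,257)]: print(n,med(s,u,v))
# merged cloud regions
for nm,c in(('top',t),('scene',s)):
    P=c['P'].reshape(-1,3);P=P[~np.isnan(P[:,0])]
    b=lambda x0,x1,y0,y1,z0,z1:P[(P[:,0]>x0)&(P[:,0]<x1)&(P[:,1]>y0)&(P[:,1]<y1)&(P[:,2]>z0)&(P[:,2]<z1)]
    o=med(t,317,265)
    q=b(o[0]-35,o[0]+35,o[1]-35,o[1]+35,70,88); print(nm,'worn top rim',len(q),q.min(0),q.max(0),q.mean(0))
    q=b(300,500,-420,-120,60,95); print(nm,'basket',len(q),q.min(0),q.max(0))
    q=b(250,480,150,420,75,170); print(nm,'rack hi',len(q),q.min(0),q.max(0))
ims=[cv2.resize(s['pixels'][190:300,250:400,::-1],None,fx=4,fy=4,interpolation=2)[:440,:],cv2.resize(t['pixels'][215:315,75:225,::-1],None,fx=4,fy=4,interpolation=2)]
w=np.vstack(ims);cv2.imwrite('pics/crop1.png',cv2.resize(w,None,fx=.7,fy=.7))
E
```

```text
worn top [514.8   6.7  92.1]
pin [592.3 -76.9 141.3]
hinge [593.9  20.1 110.3]
long [501.  279.6 123.2]
longface [487.  280.1  96.1]
short [492.7 379.1 108.8]
base tl [635.8  76.5  15.7]
basketfloor [ 497.6 -321.6    5.2]
tip [527.   11.3  83.8]
pin [599.2 -76.  138.2]
hinge [602.9  19.5 108.5]
long top [504.7 281.8 123.9]
short top [505.9 380.2 112.5]
top worn top rim 381 [493.80044712 -14.32441388  71.33288347] [538.76834411  29.68987342  87.77063067] [515.91221706   8.03037393  79.5637669 ]
top basket 1062 [ 378.90997725 -413.17110932   60.00430754] [ 499.53803217 -208.20033196   91.87027233]
top rack hi 377 [462.93170539 260.41453942  78.04852926] [479.98541824 409.10051322 111.99562199]
scene worn top rim 303 [497.33992706 -14.82719732  70.04465966] [546.5655133   30.25953518  87.79308072] [525.9380939    8.61880288  77.95965623]
scene basket 1138 [ 381.03223461 -414.654901     60.02847273] [ 499.91981282 -210.14221998   88.40081   ]
scene rack hi 14 [471.40100694 273.0704693   84.59506532] [479.7969749  399.87180135 102.03405369]
```

View pics/crop1.png

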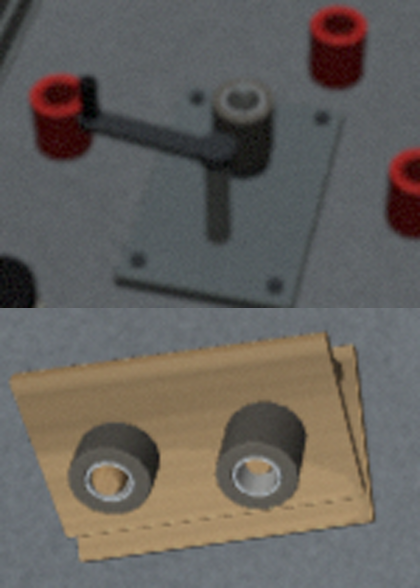

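Crop: the grey sleeve on the shaft is the worn one, and the right-hand rack sleeve (top px 167,267) is clearly the longer one. Going above the shaft, which is at about (515,8).

Request:
play_rows([
  [0.46,0.76,0,0,0,0,1],
  [0.46,0.76,0,0,0,0,1],
  [0.46,0.76,0,0,0,0,1],
  [0.46,0.76,0,0,0,0,1],
  [0.46,0.76,0,0,0,0,1],
  [0.46,0.76,0,0,0,0,1],
  [0.46,0.76,0,0,0,0,1],
  [0.46,0.76,0,0,0,0,1],
], squeeze=40)

```text
time_s: 0.82
eef_pos: [365.5, -232.8, 231.3]
ee_rot: [-0.0, 0.977, 0.212, 0.0]
force: [0.5, -0.5, -1.4]
grip_width: 0.999
```

Request:
play_rows([
  [0.46,0.76,0,0,0,0,1],
  [0.46,0.76,0,0,0,0,1],
  [0.46,0.76,0,0,0,0,1],
  [0.46,0.76,0,0,0,0,1],
  [0.46,0.76,0,0,0,0,1],
  [0.46,0.76,0,0,0,0,1],
  [0.46,0.76,0,0,0,0,1],
  [0.46,0.76,0,0,0,0,1],
])

```text
time_s: 1.48
eef_pos: [512.7, 10.5, 231.2]
ee_rot: [-0.0, 0.977, 0.212, -0.0]
force: [0.1, -1.0, -0.2]
grip_width: 0.997
```

Request:
play_rows([
  [0,0,0,0,0,0,1],
  [0,0,0,0,0,0,1],
])

```text
time_s: 1.65
eef_pos: [512.3, 9.9, 230.8]
ee_rot: [-0.0, 0.977, 0.214, -0.0]
force: [-0.2, -1.1, -0.0]
grip_width: 1.002
```

```bash
python3 - <<'E'
from h import *
c=cam('wrist'); save(c,'w1.png'); np.save('w1.npy',c['P'])
s=sensors.sense(); print(s['eef_pos'],s['joints'],c['T'].round(2).tolist(),c['fx'],c['cx'],c['cy'])
E
```

```text
[511.98001372   8.81826482 230.89862796] [-2.11731178e-01  2.85198033e-01  1.53597619e+00 -3.42206552e-04
  1.32132833e+00  9.30209431e-01] [[0.42, -0.87, -0.25, 576.14], [-0.91, -0.4, -0.12, 40.61], [-0.0, 0.28, -0.96, 373.06], [0.0, 0.0, 0.0, 1.0]] 386.37782464584785 314.826360025919 231.60506910260534
```

View pics/w1.png

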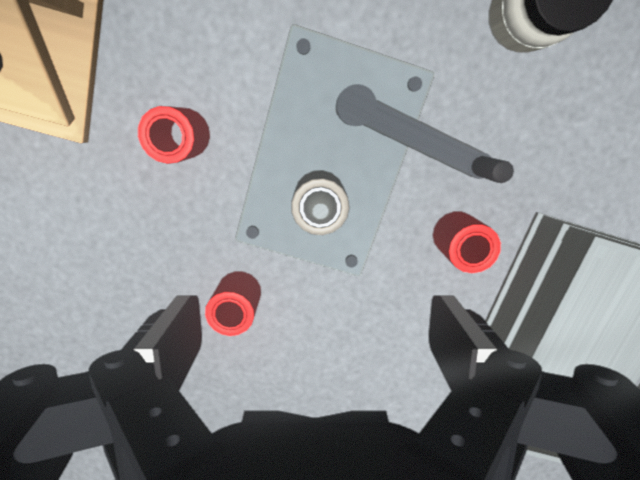

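The wrist view shows the worn sleeve's ring at (320,207), the shaft tip at (320,210), the keeper pin at (500,171) and the hinge at (356,104).

```bash
python3 - <<'E'
from h import *
P=np.load('w1.npy')
def med(u,v,r=1): return np.nanmedian(P[v-r:v+r+1,u-r:u+r+1].reshape(-1,3),0).round(1)
for n,u,v in [('tip',320,210),('pin',500,171),('hinge',356,104),('b1',303,46),('b2',415,84),('b3',252,232),('b4',351,261)]: print(n,med(u,v))
Q=P[170:245,280:360].reshape(-1,3);
q=Q[(Q[:,2]>76)&(Q[:,2]<84)&(np.hypot(Q[:,0]-515,Q[:,1]-8)<30)]; print('ring',len(q),(q.min(0)+q.max(0))/2,q.max(0)-q.min(0),np.median(q[:,2]), cv2.minEnclosingCircle(q[:,:2].astype(np.float32)))
q=Q[(Q[:,2]>88)]; print('tip',len(q),q.mean(0),np.ptp(q,axis=0))
E
```

```text
tip [518.6  10.   91. ]
pin [595.4 -73.1 139.8]
hinge [595.7  20.3 109.8]
b1 [625.2  74.1  19.8]
b2 [638.3 -25.5  19.7]
b3 [456.7  51.8  19.2]
b4 [469.9 -47.2  19.5]
ring 2004 [518.11732022   9.86031943  79.97788998] [45.24031538 45.40672337  7.94455024] 79.53618736417869 ((517.8970336914062, 9.806591987609863), 22.893999099731445)
tip 275 [518.57466686  10.2209769   91.16664307] [14.16830429 13.79472285  5.67489067]
```

Request:
play_rows([
  [0.16,0.03,-0.5,0,0,0,1],
  [0,0,-0.8,0,0,0,1],
  [0,0,-0.9,0,0,0,1],
  [0,0,-0.9,0,0,0,1],
  [0,0,-0.9,0,0,0,1],
  [0,0,-0.6,0,0,0,1],
  [0,0,0,0,0,0,1],
  [0,0,0,0,0,0,-1],
], squeeze=40)

```text
time_s: 2.37
eef_pos: [518.2, 8.9, 47.4]
ee_rot: [-0.0, 0.977, 0.212, -0.001]
force: [-0.1, 0.3, 0.5]
grip_width: 0.884
```

Request:
play_rows([
  [0,0,0,0,0,0,-1],
  [0,0,0,0,0,0,-1],
  [0,0,0,0,0,0,-1],
  [0,0,0,0,0,0,-1],
  [0,0,0,0,0,0,-1],
  [0,0,0,0,0,0,-1],
])

```text
time_s: 2.87
eef_pos: [519.6, 9.4, 49.5]
ee_rot: [0.001, 0.977, 0.212, 0.002]
force: [-2.5, -1.6, 7.3]
grip_width: 0.529
```

Request:
play_rows([
  [0,0,0.2,0,0,0,-1],
  [0,0,0.3,0,0,0,-1],
  [0,0,0.4,0,0,0,-1],
  [0,0,0.5,0,0,0,-1],
  [0,0,0.5,0,0,0,-1],
  [0,0,0.6,0,0,0,-1],
  [0,0,0.6,0,0,0,-1],
  [0,0,0.3,0,0,0,-1],
])

```text
time_s: 3.53
eef_pos: [519.4, 9.8, 187.4]
ee_rot: [0.001, 0.977, 0.212, 0.002]
force: [0.5, -0.4, -1.1]
grip_width: 0.528
```

```bash
python3 - <<'E'
from h import *
import pickle
t=pickle.load(open('top0.pkl','rb')); s=pickle.load(open('scene0.pkl','rb'))
for c in(t,s):
    P=c['P'].reshape(-1,3);q=P[(P[:,2]>75)&(P[:,2]<92)&(P[:,1]<-190)&(P[:,1]>-440)&(P[:,0]<640)&(P[:,0]>350)]
    print(q.min(0),q.max(0),cv2.minAreaRect(q[:,:2].astype(np.float32)))
s=sensors.sense();print(s['eef_pos'],s['force'],s['grip_width'])
E
```

```text
[ 378.90997725 -413.17110932   75.01798707] [ 613.05189887 -196.13669204   91.87027233] ((496.5272521972656, -305.08233642578125), (210.6197509765625, 193.03514099121094), 8.254752159118652)
[ 381.03223461 -414.654901     75.02082421] [ 619.38446117 -196.9191666    88.52547024] ((501.081787109375, -306.476318359375), (217.81365966796875, 193.62696838378906), 8.760205268859863)
[519.35254139   9.80664461 187.40242858] [ 0.50634454 -0.41033609 -1.12901864] 0.5279915002486322
```

Request:
play_rows([
  [-0.06,-0.99,0,0,0,0,-1],
  [-0.06,-0.99,0,0,0,0,-1],
  [-0.06,-0.99,0,0,0,0,-1],
  [-0.06,-0.99,0,0,0,0,-1],
  [-0.06,-0.99,0,0,0,0,-1],
  [-0.06,-0.99,0,0,0,0,-1],
  [-0.06,-0.99,0,0,0,0,-1],
  [-0.06,-0.99,0,0,0,0,-1],
])

```text
time_s: 4.2
eef_pos: [498.9, -308.8, 184.7]
ee_rot: [0.001, 0.977, 0.212, 0.0]
force: [0.4, 0.7, 0.1]
grip_width: 0.529
```

Request:
play_rows([
  [0,0,-0.5,0,0,0,-1],
  [0,0,-0.8,0,0,0,-1],
  [0,0,-0.8,0,0,0,-1],
  [0,0,-0.8,0,0,0,-1],
  [0,0,-0.6,0,0,0,-1],
  [0,0,-0.25,0,0,0,-1],
  [0,0,0,0,0,0,-1],
])

```text
time_s: 4.78
eef_pos: [498.7, -306.3, 32.2]
ee_rot: [-0.001, 0.977, 0.212, -0.001]
force: [-1.0, -1.0, -1.2]
grip_width: 0.531
```

Request:
play_rows([
  [0,0,0,0,0,0,0.5],
  [0,0,0,0,0,0,0.8],
  [0,0,0,0,0,0,0.8],
  [0,0,0,0,0,0,0.8],
  [0,0,0,0,0,0,0.8],
])

```text
time_s: 5.2
eef_pos: [499.7, -307.2, 34.3]
ee_rot: [0.001, 0.977, 0.212, 0.0]
force: [0.5, -0.1, -0.3]
grip_width: 0.899
```

Request:
play_rows([
  [0,0,0.4,0,0,0,0.8],
  [0,0,0.8,0,0,0,0.8],
  [0,0,0.8,0,0,0,0.8],
  [0,0,0.9,0,0,0,0.8],
  [0,0,0.9,0,0,0,0.8],
  [0,0,0.9,0,0,0,0.8],
  [0,0,0.5,0,0,0,0.8],
  [0,0,0,0,0,0,0.8],
])

```text
time_s: 5.87
eef_pos: [500.5, -307.8, 246.9]
ee_rot: [0.004, 0.977, 0.212, 0.003]
force: [0.1, -0.2, 0.5]
grip_width: 0.899
```

```bash
python3 - <<'E'
from h import *
import pickle
w=cam('wrist'); s=cam('scene'); pickle.dump(s,open('scene1.pkl','wb'))
a=w['pixels'][:,:,::-1]; b=cv2.resize(s['pixels'][140:340,140:600,::-1],(640,278))
cv2.imwrite('pics/v2.png',np.vstack([cv2.resize(a,(400,300)),cv2.resize(b,(400,174))]))
print(sensors.sense()['eef_pos'])
# rack
t=pickle.load(open('top0.pkl','rb'))
for c in (t,s):
    P=c['P']
    for (u,v) in ([(122,240),(185,236),(140,262)] if c is t else []): print(P[v,u].round(1))
E
```

```text
[ 499.38744278 -306.87296065  241.64768977]
[550.3 369.  111.4]
[561.7 254.6 105.1]
[513.7 343.   77.9]
```

View pics/v2.png

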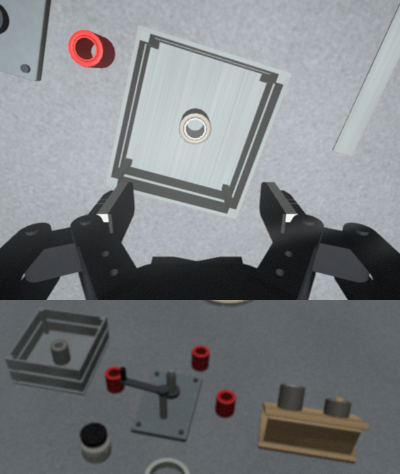

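Worn sleeve stands in the basket (crop px ~195,127). Now over to the rack, tilting the tool 40° to the peg axis.

Request:
play_rows([
  [-0.14,0.96,0,0,0,-0.73,0.6],
  [-0.14,0.96,0,0,0,-0.73,0.6],
  [-0.14,0.96,0,0,0,-0.73,0.6],
  [-0.14,0.96,0,0,0,-0.73,0.6],
  [-0.14,0.96,0,0,0,0,0.6],
  [-0.14,0.96,0,0,0,0,0.6],
  [-0.14,0.96,0,0,0,0,0.6],
  [-0.14,0.96,0,0,0,0,0.6],
])

```text
time_s: 6.63
eef_pos: [453.3, 2.1, 240.0]
ee_rot: [-0.0, 0.998, 0.061, -0.001]
force: [1.4, -0.0, -0.7]
grip_width: 0.799
```

Request:
play_rows([
  [-0.14,0.96,0,0.08,-0.66,0,0.6],
  [-0.14,0.96,0,0.08,-0.66,0,0.6],
  [-0.14,0.96,0,0.08,-0.66,0,0.6],
  [-0.14,0.96,0,0.08,-0.66,0,0.6],
  [-0.14,0.96,0,0.08,-0.66,0,0.6],
  [-0.14,0.96,0,0.08,-0.66,0,0.6],
  [-0.14,0.7,-0.1,0.08,-0.66,0,0.6],
  [0,0,0,0.08,-0.66,0,0.6],
])

```text
time_s: 7.3
eef_pos: [413.2, 262.4, 235.6]
ee_rot: [-0.018, 0.959, 0.061, 0.275]
force: [0.9, -0.8, -0.2]
grip_width: 0.804
```

Request:
play_rows([
  [0,0,-0.3,0.08,-0.66,0,0.6],
  [0,0,-0.3,0.08,-0.66,0,0.6],
  [0,0,0,0,0,0,0.6],
])

```text
time_s: 7.55
eef_pos: [412.1, 258.0, 208.4]
ee_rot: [-0.019, 0.939, 0.059, 0.337]
force: [0.2, -1.0, -0.2]
grip_width: 0.798
```

```bash
python3 - <<'E'
from h import *
c=cam('wrist'); save(c,'w3.png'); np.save('w3.npy',c['P'])
s=sensors.sense(); q=s['ee_rot'];print(s['eef_pos'],s['joints'],R.from_quat([q[1],q[2],q[3],q[0]]).as_matrix().round(3).tolist())
E
```

```text
[413.55524377 258.24868272 210.60523713] [ 0.41699283  0.00627666  2.08845571 -0.47440285  0.4211398   2.23697111] [[0.765, 0.122, 0.632], [0.096, -0.992, 0.076], [0.636, 0.003, -0.771]]
```

View pics/w3.png

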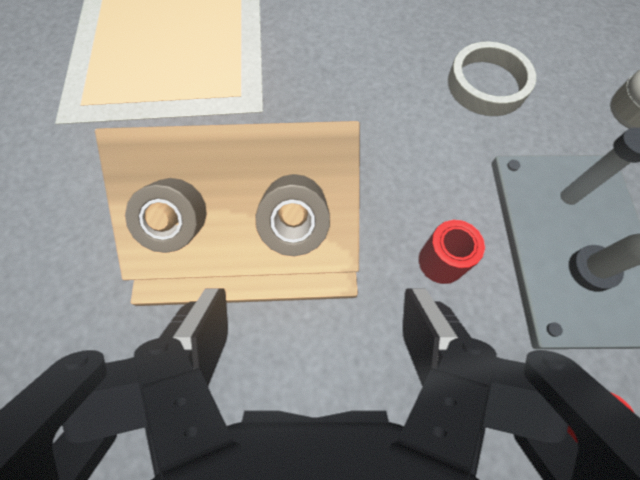

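The wrist view shows the long sleeve's end ring centred at about (293,220) and the short one's at (160,218). The board spans (100,130)-(358,275).

```bash
python3 - <<'E'
from h import *
P=np.load('w3.npy')
b=np.vstack([P[140:170,140:340].reshape(-1,3),P[245:268,225:255].reshape(-1,3),P[180:250,215:245].reshape(-1,3)]); b=b[~np.isnan(b[:,0])]
m=np.median(b,0)
for _ in range(5):
    mm=b.mean(0); n=np.linalg.svd(b-mm,full_matrices=False)[2][2]; d=(b-mm)@n; b=b[abs(d)<max(1.5,2*d.std())]
n*=np.sign(n[2]); print('normal',n,'tilt',np.degrees(np.arccos(n[2])),'yaw',np.degrees(np.arctan2(-n[1],-n[0])),len(b),d.std())
def ring(u0,u1,v0,v1):
    Q=P[v0:v1,u0:u1].reshape(-1,3); h=(Q-mm)@n
    hs=np.sort(h[~np.isnan(h)]); top=np.percentile(hs[hs>20],[50,90,98]); print('h',top)
    H=np.median(h[h>top[1]-4]); q=Q[abs(h-H)<3]
    e1=np.cross(n,[0,0,1]);e1/=np.linalg.norm(e1);e2=np.cross(n,e1)
    (a,c),r=cv2.minEnclosingCircle(np.c_[(q-mm)@e1,(q-mm)@e2].astype(np.float32))
    C=mm+a*e1+c*e2+H*n; print('centre',C,'r',r,'H',H,len(q),'root',C-H*n); return C
L=ring(250,340,170,262); S=ring(118,212,170,262)
np.save('L.npy',np.array([L,n]))
s=sensors.sense();q=s['ee_rot'];M=R.from_quat([q[1],q[2],q[3],q[0]]).as_matrix()
v=L-s['eef_pos'];print('L in tool',M.T@v,'n in tool',M.T@n,'d',v)
E
```

```text
normal [-0.63438574 -0.10388385  0.76600449] tilt 40.00356152036047 yaw 9.299930007982372 8445 0.6459081248678522
h [51.46707553 52.68979604 53.18552438]
centre [488.49746074 284.76295479 113.32718792] r 26.963598251342773 H 51.897275646427055 3210 root [521.42035258 290.15424379  73.57364198]
h [33.89990365 38.57576088 40.41974803]
centre [482.55647873 384.6500147  101.40694219] r 26.714567184448242 H 36.15853550128958 2699 root [505.49493819 388.40630272  73.7093418 ]
L in tool [ -1.98071209 -17.42982969 124.39710279] n in tool [-0.00818292  0.02772145 -0.99958219] d [ 74.94221697  26.51427206 -97.27804921]
```

Request:
play_rows([
  [0.3,0.17,-0.43,0.07,-0.015,0.055,0.6],
  [0.3,0.17,-0.43,0.07,-0.015,0.055,0.6],
  [0.32,0.17,-0.42,0.07,-0.015,0.055,0.6],
  [0,0,0,0,0,0,0.6],
  [0,0,0,0,0,0,0.6],
  [0,0,0,0,0,0,0.6],
])

```text
time_s: 8.1
eef_pos: [452.5, 278.8, 163.1]
ee_rot: [-0.033, 0.937, 0.061, 0.343]
force: [-0.5, -0.1, -0.5]
grip_width: 0.802
```

```bash
cat > rel.py <<'E'
from h import *
L,n=np.load('L.npy'); s=sensors.sense();q=s['ee_rot'];M=R.from_quat([q[1],q[2],q[3],q[0]]).as_matrix()
print(s['eef_pos'],M[:,2],'L in tool',M.T@(L-s['eef_pos']),'n in tool',M.T@n,'units to L-36n',(L-36*n-s['eef_pos'])/40, s['joints'])
E
python3 rel.py
```

```text
[452.48871652 278.79242131 163.1284971 ] [ 0.63905186  0.104097   -0.76208696] L in tool [-4.42983834e+00  3.22415345e-02  6.15858979e+01] n in tool [ 6.08604359e-03  3.53377235e-04 -9.99981417e-01] units to L-36n [ 1.47116578  0.24275881 -1.93443677] [ 0.40912485  0.17596255  2.05901212 -0.64004078  0.26898153  2.41441049]
```

j4 and j5 are heading for their limits at a 40° tilt. I'll grip with the tool tilted only 20°, still with the jaws square to the sleeve axis.

Request:
play_rows([
  [0.14,0.02,0,-0.108,0.658,0,0.6],
  [0.14,0.02,0,-0.108,0.658,0,0.6],
  [0.14,0.02,0,-0.108,0.658,0,0.6],
  [0.14,0.03,-0.1,-0.108,0.658,0,0.6],
  [0.14,0.03,-0.1,-0.108,0.658,0,0.6],
  [0,0,0,0,0,0,0.6],
  [0,0,0,0,0,0,0.6],
])

```text
time_s: 8.68
eef_pos: [479.5, 283.0, 155.1]
ee_rot: [-0.017, 0.98, 0.064, 0.185]
force: [0.7, -0.7, -0.6]
grip_width: 0.8
```

```bash
cat > rel.py <<'E'
from h import *
L,n=np.load('L.npy'); s=sensors.sense();q=s['ee_rot'];M=R.from_quat([q[1],q[2],q[3],q[0]]).as_matrix()
z=M[:,2]; T=L-20*n+18.7*z
print(s['eef_pos'],z,'L in tool',M.T@(L-s['eef_pos']),'n in tool',M.T@n,'units to T',(T-s['eef_pos'])/40, s['joints'],s['force'])
E
python3 rel.py
```

```text
[479.48944609 282.97682013 155.09788042] [ 0.36120089  0.0565315  -0.93077285] L in tool [-6.73783103 -0.20338862 42.23370245] n in tool [-0.31805595  0.01249601 -0.94798959] units to T [ 0.71125466  0.12302377 -1.86240586] [ 0.35694189  0.29797193  1.78296986 -0.11440888  0.69651819  1.87178424] [ 0.68942369 -0.72113803 -0.56253094]
```

Request:
play_rows([
  [0.18,0.03,-0.47,0,0,0,0.6],
  [0.18,0.03,-0.47,0,0,0,0.6],
  [0.18,0.03,-0.47,0,0,0,0.6],
  [0.17,0.03,-0.45,0,0,0,0.6],
  [0,0,0,0,0,0,0.6],
  [0,0,0,0,0,0,0.6],
], squeeze=60)

```text
time_s: 9.18
eef_pos: [506.8, 287.6, 79.9]
ee_rot: [-0.016, 0.981, 0.064, 0.184]
force: [0.1, 0.7, 0.2]
grip_width: 0.8
```

```bash
python3 rel.py
```

```text
[506.75900873 287.6473166   79.91827144] [ 0.35887908  0.05540975 -0.93173793] L in tool [ -5.09127268   0.17792631 -37.84186389] n in tool [-0.32055742  0.01303575 -0.94713938] units to T [0.02843014 0.00573694 0.01663319] [ 0.34642214  0.46092573  1.77707276 -0.13551969  0.54234344  1.88975113] [0.07975119 0.74062988 0.2333964 ]
```

Close, then draw off along the peg axis.

Request:
play_rows([
  [0,0,0,0,0,0,-1],
  [0,0,0,0,0,0,-1],
  [0,0,0,0,0,0,-1],
  [0,0,0,0,0,0,-1],
  [0,0,0,0,0,0,-1],
  [0,0,0,0,0,0,-1],
])

```text
time_s: 9.68
eef_pos: [507.3, 287.3, 81.8]
ee_rot: [-0.016, 0.981, 0.064, 0.185]
force: [-6.4, -6.2, 9.0]
grip_width: 0.624
```

Request:
play_rows([
  [-0.1,-0.016,0.12,0,0,0,-1],
  [-0.2,-0.033,0.24,0,0,0,-1],
  [-0.2,-0.033,0.24,0,0,0,-1],
  [-0.25,-0.04,0.3,0,0,0,-1],
  [-0.25,-0.04,0.3,0,0,0,-1],
  [-0.2,-0.03,0.5,0,0,0,-1],
  [0,0,0.6,0,0,0,-1],
  [0,0,0.3,0,0,0,-1],
])

```text
time_s: 10.35
eef_pos: [459.3, 280.5, 187.5]
ee_rot: [-0.017, 0.98, 0.064, 0.186]
force: [0.5, 0.2, -1.2]
grip_width: 0.627
```

```bash
python3 rel.py; python3 - <<'E'
from h import *
s=cam('scene'); w=cam('wrist')
cv2.imwrite('pics/v4.png',np.vstack([cv2.resize(s['pixels'][140:340,140:600,::-1],(640,278)),cv2.resize(w['pixels'][200:480,:,::-1],(640,280))]))
E
```

```text
[459.34662048 280.45363724 187.45309068] [ 0.36305103  0.05739946 -0.9299996 ] L in tool [ 0.16537614  0.29165135 79.76765481] n in tool [-0.31607607  0.01174569 -0.94866114] units to T [ 1.21569023  0.18650912 -2.67092462] [ 0.3675387   0.21784999  1.79396141 -0.11135584  0.76408449  1.87367491] [ 0.53982619  0.22702568 -1.16801044]
```

View pics/v4.png

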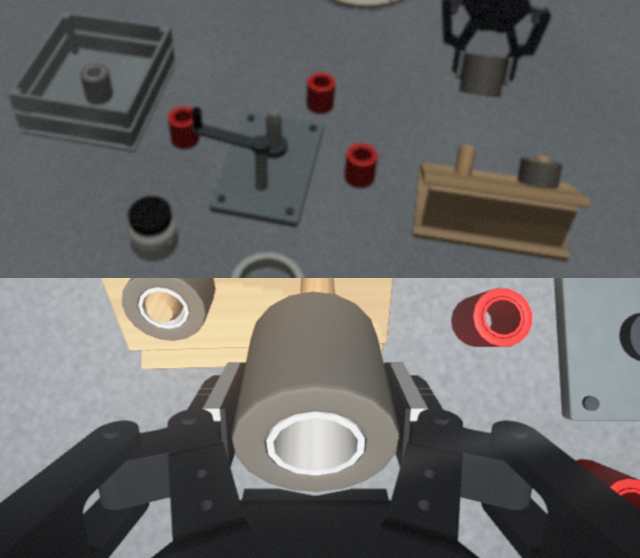

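```bash
cat > slv.py <<'E'
from h import *
from scipy.optimize import least_squares
def sleeve(zup=None):
    s=sensors.sense(); q=s['ee_rot'];M=R.from_quat([q[1],q[2],q[3],q[0]]).as_matrix()
    c=cam('wrist'); Q=((c['P'].reshape(-1,3)-s['eef_pos'])@M)
    # tool frame; predicted top centre & axis
    t0=np.array([-6.4,.2,-37.7]); n=np.array([-.318,.012,-.948]); n/=np.linalg.norm(n)
    Q=Q[~np.isnan(Q[:,0])]
    d=Q-t0; h=d@n; r=np.linalg.norm(d-np.outer(h,n),axis=1)
    f=Q[(abs(h)<5)&(r>14.5)&(r<25)]
    for _ in range(6):
        m=f.mean(0); k=np.linalg.svd(f-m,full_matrices=False)[2][2]; e=(f-m)@k; f=f[abs(e)<1.5]
    k*=np.sign(k@n)
    side=Q[(h<-6)&(h>-48)&(abs(r-27)<4)&(Q[:,0]>t0[0])]
    # cylinder fit r=27
    def res(p):
        a=np.array([p[2],p[3],-1.]);a/=np.linalg.norm(a); d=side-np.array([p[0],p[1],t0[2]])
        return np.linalg.norm(d-np.outer(d@a,a),axis=1)-27
    o=least_squares(res,[t0[0],t0[1],n[0]/-n[2],n[1]/-n[2]],loss='soft_l1')
    a=np.array([o.x[2],o.x[3],-1]);a/=np.linalg.norm(a)
    p=np.array([o.x[0],o.x[1],t0[2]]); p=p+a*(((m-p)@k)/(a@k))
    print('ring normal',k,len(f),'axis',a,len(side),'rms',np.sqrt(np.mean(o.fun**2)),'top ctr tool',p)
    b=p-52*a
    print('world: axis',M@a,'ringn',M@k,'top',M@p+s['eef_pos'],'bottom',M@b+s['eef_pos'],'eef',s['eef_pos'],'joints',s['joints'],'F',s['force'])
if __name__=='__main__': sleeve()
E
python3 slv.py
```

```text
ring normal [-0.31803702  0.0137773  -0.94797819] 8130 axis [-0.31530605  0.01805533 -0.94881827] 11506 rms 0.8639035523434779 top ctr tool [ -6.42499123  -0.8852645  -36.16296304]
world: axis [-0.63382821 -0.1101464   0.76559099] ringn [-0.63660498 -0.10618325  0.76384502] top [440.78469413 278.54254366 218.12946849] bottom [473.74376121 284.27015666 178.31873693] eef [459.99414985 280.5143046  186.87353991] joints [ 0.36725695  0.21934364  1.79407754 -0.11183725  0.76127903  1.87415077] F [ 0.37716947 -0.18371951 -1.94141227]
```

Request:
play_rows([
  [0.166,-0.853,0,-0.138,0.822,0,-1],
  [0.166,-0.853,0,-0.138,0.822,0,-1],
  [0.166,-0.853,0,-0.138,0.822,0,-1],
  [0.166,-0.853,0,-0.138,0.822,0,-1],
  [0.166,-0.853,0,-0.138,0.822,0,-1],
  [0.166,-0.853,0,-0.138,0.822,0,-1],
  [0.166,-0.853,0,-0.138,0.822,0,-1],
  [0.166,-0.853,0,-0.138,0.822,0,-1],
])

```text
time_s: 11.17
eef_pos: [512.5, 5.3, 182.9]
ee_rot: [0.018, 0.984, 0.065, -0.164]
force: [0.8, -0.2, -1.8]
grip_width: 0.625
```

Request:
play_rows([
  [0,0,-0.3,0,0,0,-1],
  [0,0,-0.2,0,0,0,-1],
  [0,0,0,0,0,0,-1],
  [0,0,0,0,0,0,-1],
  [0,0,0,0,0,0,-1],
])

```text
time_s: 11.58
eef_pos: [512.6, 7.9, 164.2]
ee_rot: [0.019, 0.985, 0.066, -0.161]
force: [-0.6, -0.5, -0.8]
grip_width: 0.624
```

```bash
python3 slv.py; python3 - <<'E'
from h import *
t=cam('top');s=cam('scene')
P=s['P'].reshape(-1,3)
q=P[(np.hypot(P[:,0]-518,P[:,1]-10)<20)&(P[:,2]>60)&(P[:,2]<96)];print(len(q),q.mean(0) if len(q) else 0)
cv2.imwrite('pics/v5.png',np.vstack([cv2.resize(s['pixels'][150:300,220:420,::-1],(500,375),interpolation=2),cv2.resize(cam('wrist')['pixels'][:,:,::-1],(500,225))[:220]]))
E
```

```text
ring normal [-0.31848409  0.01289608 -0.94784048] 8119 axis [-0.31637986  0.01663746 -0.94848668] 11638 rms 0.8571102625282631 top ctr tool [ -6.23386108  -0.86396078 -35.80228607]
world: axis [ 3.11964492e-03 -2.21636649e-04  9.99995109e-01] ringn [4.32242605e-04 3.18734903e-03 9.99994827e-01] top [517.87524267  10.1103235  200.11896694] bottom [517.71302114  10.1218486  148.11922125] eef [512.59614845   7.936158   164.218893  ] joints [-0.1588275   0.53064142  1.39233513 -0.10760278  1.52659897  1.30005598] F [-0.64526093 -0.50193216 -0.84317608]
148 [526.66929455   8.80135134  77.90494698]
```

View pics/v5.png

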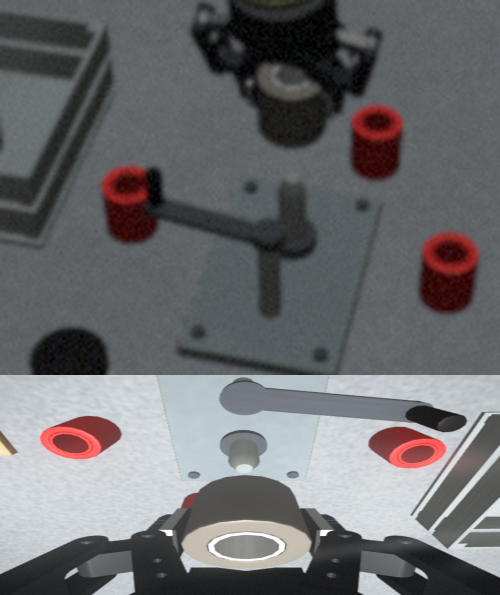

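The sleeve is upright over the shaft, and the wrist view shows the shaft just ahead at original px ~(311,181). Checking the shaft axis from this same camera pose.

```bash
python3 - <<'E'
from h import *
from scipy.optimize import least_squares
c=cam('wrist');P=c['P'].reshape(-1,3)
q=P[(np.hypot(P[:,0]-518,P[:,1]-10)<18)&(P[:,2]>33)&(P[:,2]<72)]
o=least_squares(lambda p:np.hypot(q[:,0]-p[0],q[:,1]-p[1])-12,[518,10],loss='soft_l1');print(len(q),o.x,abs(o.fun).mean(),np.ptp(q,axis=0))
q=P[(np.hypot(P[:,0]-518,P[:,1]-10)<18)&(P[:,2]>89)&(P[:,2]<96)];print('tip',len(q),q.mean(0) if len(q) else 0)
q=P[(abs(P[:,2]-28)<3)&(np.hypot(P[:,0]-518,P[:,1]-10)<24)];print('collar',len(q),q.min(0),q.max(0), np.median(q[:,2]))
E
```

```text
905 [517.59974494   9.67145693] 0.2017271051454728 [13.76792778 23.79128562 38.90390072]
tip 421 [519.06784149   9.91955047  91.38127651]
collar 1486 [500.54250105 -11.12261767  25.04485329] [539.25420731  30.43796616  30.88198847] 27.68937050330888
```

Request:
play_rows([
  [0.01,-0.01,-0.3,0,0,0,-1],
  [0,0,-0.4,0,0,0,-1],
  [0,0,-0.4,0,0,0,-1],
  [0,0,-0.2,0,0,0,-1],
  [0,0,-0.15,0,0,0,-1],
  [0,0,-0.15,0,0,0,-1],
  [0,0,-0.15,0,0,0,-1],
  [0,0,0,0,0,0,-1],
])

```text
time_s: 12.5
eef_pos: [513.0, 6.7, 93.1]
ee_rot: [0.019, 0.985, 0.065, -0.162]
force: [0.1, -0.5, -1.5]
grip_width: 0.626
```

```bash
python3 slv.py
```

```text
ring normal [-0.31888389  0.01351426 -0.94769744] 8127 axis [-0.31626868  0.01656918 -0.94852495] 11649 rms 0.8563179948571283 top ctr tool [ -6.23556933  -0.8675942  -35.78490738]
world: axis [ 4.94912729e-03 -2.74380192e-04  9.99987715e-01] ringn [0.00182145 0.00238537 0.9999955 ] top [518.34157885   8.85013739 128.93304017] bottom [518.08422423   8.86440516  76.93367897] eef [513.00516213   6.68580253  93.05779868] joints [-0.16096335  0.6137232   1.4585387  -0.1098585   1.37983902  1.31557225] F [ 0.0603212  -0.53574241 -1.46554185]
```

Request:
play_rows([
  [0,0.02,-0.1,0,0,0,-1],
  [0,0,-0.15,0,0,0,-1],
  [0,0,-0.15,0,0,0,-1],
  [0,0,-0.15,0,0,0,-1],
  [0,0,-0.15,0,0,0,-1],
  [0,0,-0.15,0,0,0,-1],
  [0,0,-0.15,0,0,0,-1],
  [0,0,0,0,0,0,-1],
])

```text
time_s: 13.22
eef_pos: [512.6, 7.5, 52.4]
ee_rot: [0.018, 0.984, 0.065, -0.162]
force: [-1.2, 0.3, -1.8]
grip_width: 0.626
```

```bash
python3 slv.py
```

```text
ring normal [-0.31830879  0.01342351 -0.94789204] 8109 axis [-0.31520344  0.0168029  -0.94887536] 9779 rms 0.9218461646651448 top ctr tool [ -6.21908835  -0.8699177  -35.78754769]
world: axis [ 7.26972091e-03 -5.80389004e-04  9.99973407e-01] ringn [0.00358912 0.0023322  0.99999084] top [518.02869526   9.67932979  88.24970949] bottom [517.65066977   9.70951002  36.25109233] eef [512.6338946    7.51888741  52.3831373 ] joints [-0.15967494  0.66910919  1.48504436 -0.11149732  1.29976465  1.32588543] F [-1.20193813  0.34917464 -1.78559411]
```

Request:
play_rows([
  [0,0,-0.1,0,0,0,-1],
  [0,0,-0.06,0,0,0,-1],
  [0,0,-0.04,0,0,0,-1],
  [0,0,-0.03,0,0,0,-1],
  [0,0,0,0,0,0,-1],
])

```text
time_s: 13.68
eef_pos: [513.2, 7.4, 44.3]
ee_rot: [0.019, 0.985, 0.065, -0.161]
force: [0.2, 0.3, -1.1]
grip_width: 0.621
```

```bash
python3 slv.py
```

```text
ring normal [-0.31849755  0.01334561 -0.94782973] 7367 axis [-0.32605793  0.00891437 -0.94530776] 6073 rms 1.1302878544325543 top ctr tool [ -6.34792183  -0.9582112  -35.75831042]
world: axis [-0.00694992  0.00603887  0.99995761] ringn [0.00154256 0.0027174  0.99999512] top [518.36146202   9.68080772  80.23150436] bottom [518.72285766   9.36678668  28.23370841] eef [513.17490212   7.43787041  44.34362517] joints [-0.15963805  0.68071637  1.48872153 -0.1120985   1.28271686  1.32785969] F [ 0.18898802  0.32486443 -1.0944604 ]
```

Request:
play_rows([
  [0,0,-0.03,0,0,0,-1],
  [0,0,-0.02,0,0,0,-1],
  [0,0,0,0,0,0,-1],
])

```text
time_s: 13.98
eef_pos: [513.5, 7.4, 43.7]
ee_rot: [0.019, 0.985, 0.065, -0.161]
force: [-1.9, 0.5, 7.8]
grip_width: 0.622
```

Request:
play_rows([
  [0,0,0,0,0,0,0.35],
  [0,0,0,0,0,0,0.5],
  [0,0,0,0,0,0,0.7],
  [0,0,0,0,0,0,0.7],
  [0,0,0,0,0,0,0.7],
])

```text
time_s: 14.4
eef_pos: [513.2, 7.4, 42.5]
ee_rot: [0.019, 0.985, 0.065, -0.161]
force: [0.2, 0.0, -0.4]
grip_width: 0.849
```

Request:
play_rows([
  [0,0,0.1,0,0,0,0.7],
  [0,0,0.3,0,0,0,0.7],
  [0,0,0.5,0,0,0,0.7],
  [0,0,0.7,0,0,0,0.7],
  [0,0,0.9,0,0,0,0.7],
  [0,0,0.9,0,0,0,0.7],
  [0,0,0.9,0,0,0,0.7],
  [0,0,0.5,0,0,0,0.7],
])

```text
time_s: 15.07
eef_pos: [513.8, 7.4, 239.7]
ee_rot: [0.019, 0.985, 0.065, -0.158]
force: [0.8, 1.0, 0.5]
grip_width: 0.848
```

Request:
play_rows([
  [0,-0.3,0,0.11,-0.66,0,0.7],
  [0,-0.3,0,0.11,-0.66,0,0.7],
  [0,-0.3,0,0.11,-0.66,0,0.7],
  [0,-0.3,0,0.11,-0.66,0,0.7],
  [0,-0.3,0,0.11,-0.66,0,0],
  [0,0,0,0,0,0,0],
  [0,0,0,0,0,0,-0.4],
  [0,0,0,0,0,0,-0.4],
])

```text
time_s: 15.73
eef_pos: [513.3, -52.2, 235.1]
ee_rot: [0.002, 0.998, 0.066, 0.012]
force: [-0.1, 0.2, 0.1]
grip_width: 0.303
```

```bash
python3 - <<'E'
from h import *
c=cam('wrist'); save(c,'w6.png'); np.save('w6.npy',c['P'])
s=sensors.sense(); q=s['ee_rot'];print(s['eef_pos'],s['grip_width'],s['joints'],R.from_quat([q[1],q[2],q[3],q[0]]).as_matrix().round(3).tolist())
P=c['P'].reshape(-1,3)
q=P[(np.hypot(P[:,0]-518,P[:,1]-10)<32)&(P[:,2]>76)&(P[:,2]<84)];print('sleeve top',len(q),(q.min(0)+q.max(0))/2,np.ptp(q,axis=0),np.median(q[:,2]),cv2.minEnclosingCircle(q[:,:2].astype(np.float32)))
q=P[(np.hypot(P[:,0]-518,P[:,1]-10)<12)&(P[:,2]>88)&(P[:,2]<95)];print('tip',len(q),q.mean(0))
q=P[(np.hypot(P[:,0]-595,P[:,1]+75)<25)&(P[:,2]>134)&(P[:,2]<150)];print('pin',len(q),q.mean(0),np.ptp(q,axis=0))
E
```

```text
[513.46985439 -52.02256859 234.82231467] 0.30459866618239007 [-0.33159273  0.27718682  1.5363391   0.00678392  1.30513471  1.10579769] [[0.991, 0.131, 0.024], [0.131, -0.991, -0.001], [0.023, 0.004, -1.0]]
sleeve top 2981 [519.27808939   9.29426807  79.98952545] [53.11329675 52.85666914  7.95590096] 79.56530655543537 ((519.3394775390625, 9.590983390808105), 26.869192123413086)
tip 271 [518.5933747    9.19183655  91.13348772]
pin 456 [595.5287199  -74.5530312  139.36760284] [13.69912726 13.92617271  7.31442659]
```

View pics/w6.png

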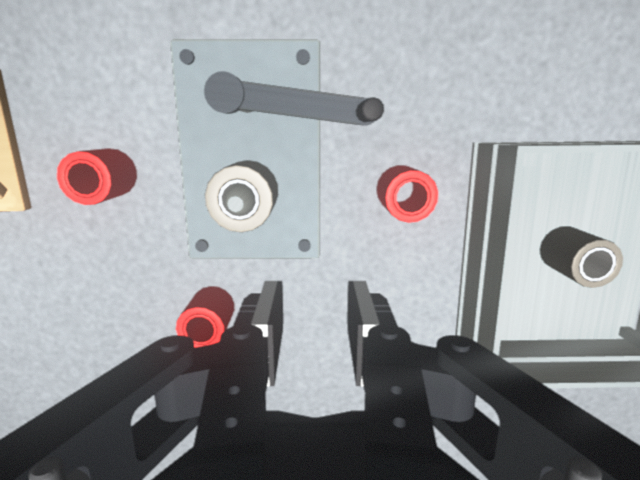

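The long sleeve is seated at px (239,199): top at 79.6 mm, on axis within about 1 mm. The worn sleeve is in the basket, and the pin is at (371,109). Now to the pin: turn the jaws across the arm.

Request:
play_rows([
  [0.146,-0.04,0,0,0,0.98,-0.2],
  [0.146,-0.04,0,0,0,0.98,-0.2],
  [0.146,-0.04,0,0,0,0.98,-0.2],
  [0.146,-0.04,0,0,0,0.98,-0.2],
  [0.146,-0.04,0,0,0,0.98,-0.2],
  [0.146,-0.04,0,0,0,0.98,-0.2],
  [0.146,-0.04,0,0,0,0.98,-0.2],
], squeeze=30)

```text
time_s: 16.37
eef_pos: [554.7, -63.0, 234.3]
ee_rot: [-0.003, 0.91, 0.415, 0.011]
force: [0.2, -0.2, 0.2]
grip_width: 0.4
```

Request:
play_rows([
  [0.146,-0.04,0,0,0,0.98,-0.2],
  [0.146,-0.04,0,0,0,0.98,-0.2],
  [0.146,-0.04,0,0,0,0.98,-0.2],
  [0.146,-0.04,0,0,0,0.98,-0.2],
  [0.146,-0.04,0,0,0,0.98,-0.2],
  [0.146,-0.04,0,0,0,0.98,-0.2],
  [0.146,-0.04,0,0,0,0.98,-0.2],
  [0,0,0,0,0,0,-0.2],
])

```text
time_s: 17.03
eef_pos: [595.9, -74.5, 233.9]
ee_rot: [-0.008, 0.707, 0.708, 0.01]
force: [0.6, -0.6, 0.5]
grip_width: 0.396
```

Request:
play_rows([
  [0,0,-0.4,0,0,0,-0.2],
  [0,0,-0.4,0,0,0,-0.2],
  [0,0,-0.3,0,0,0,-0.2],
  [0,0,0,0,0,0,-0.2],
  [0,0,0,0,0,0,-0.2],
])

```text
time_s: 17.45
eef_pos: [594.9, -74.5, 190.4]
ee_rot: [-0.008, 0.709, 0.705, 0.01]
force: [-1.2, -0.1, 0.5]
grip_width: 0.4
```

```bash
python3 - <<'E'
from h import *
c=cam('wrist')
s=sensors.sense(); q=s['ee_rot'];M=R.from_quat([q[1],q[2],q[3],q[0]]).as_matrix();print(s['eef_pos'],s['grip_width'],s['joints'],M.round(3).tolist())
P=c['P'].reshape(-1,3)
q=P[(np.hypot(P[:,0]-595,P[:,1]+75)<14)&(P[:,2]>136)&(P[:,2]<144)];print('pin',len(q),q.mean(0) if len(q) else 0, 'offset',np.array([595.5,-74.5,112])-s['eef_pos'])
E
```

```text
[595.26520595 -74.67004234 191.20051647] 0.40175105242681963 [-0.33047582  0.5078093   1.31901809  0.02520634  1.31798954 -0.33271493] [[0.004, 1.0, 0.005], [1.0, -0.004, 0.024], [0.024, 0.005, -1.0]]
pin 500 [595.50698825 -74.25893217 139.45928451] offset [  0.23479405   0.17004234 -79.20051647]
```

Request:
play_rows([
  [0,0,-0.4,0,0,0,-0.2],
  [0,0,-0.5,0,0,0,-0.2],
  [0,0,-0.5,0,0,0,-0.2],
  [0,0,-0.3,0,0,0,-0.2],
  [0,0,-0.22,0,0,0,-0.2],
  [0,0,0,0,0,0,-0.2],
  [0,0,0,0,0,0,-0.2],
])

```text
time_s: 18.08
eef_pos: [595.4, -75.0, 114.6]
ee_rot: [-0.007, 0.708, 0.706, 0.01]
force: [-0.6, 1.0, 0.8]
grip_width: 0.397
```

Request:
play_rows([
  [0,0,0,0,0,0,-1],
  [0,0,0,0,0,0,-1],
  [0,0,0,0,0,0,-1],
  [0,0,0,0,0,0,-1],
  [0,0,0,0,0,0,-1],
])

```text
time_s: 18.5
eef_pos: [595.6, -75.2, 115.0]
ee_rot: [-0.006, 0.708, 0.706, 0.011]
force: [-0.7, -0.0, 5.6]
grip_width: 0.149
```

```bash
python3 - <<'E'
import numpy as np
h=np.array([595.5,20.2]);a0=np.radians(270);N=14
a=a0-np.radians(82.5)*np.arange(N+1)/N
p=h+95*np.c_[np.cos(a),np.sin(a)]
print((np.diff(p,axis=0)/40).round(3).tolist(),p[-1])
E
```

```text
[[-0.244, 0.013], [-0.241, 0.038], [-0.236, 0.062], [-0.229, 0.086], [-0.218, 0.109], [-0.206, 0.131], [-0.192, 0.151], [-0.175, 0.17], [-0.157, 0.187], [-0.137, 0.202], [-0.115, 0.215], [-0.092, 0.226], [-0.069, 0.234], [-0.044, 0.24]] [501.31273817   7.80001174]
```

Request:
play_rows([
  [-0.244,0.013,0,0,0,-0.98,-1],
  [-0.241,0.038,0,0,0,-0.98,-1],
  [-0.236,0.062,0,0,0,-0.98,-1],
  [-0.229,0.086,0,0,0,-0.98,-1],
  [-0.218,0.109,0,0,0,-0.98,-1],
  [-0.206,0.131,0,0,0,-0.98,-1],
  [-0.192,0.151,0,0,0,-0.98,-1],
])

```text
time_s: 19.08
eef_pos: [533.2, -51.2, 115.0]
ee_rot: [-0.002, 0.912, 0.409, 0.014]
force: [5.9, 3.5, 4.5]
grip_width: 0.147
```

Request:
play_rows([
  [-0.175,0.17,0,0,0,-0.98,-1],
  [-0.157,0.187,0,0,0,-0.98,-1],
  [-0.137,0.202,0,0,0,-0.98,-1],
  [-0.115,0.215,0,0,0,-0.98,-1],
  [-0.092,0.226,0,0,0,-0.98,-1],
  [-0.069,0.234,0,0,0,-0.98,-1],
  [-0.044,0.24,0,0,0,-0.98,-1],
  [0,0,0,0,0,0,-1],
])

```text
time_s: 19.75
eef_pos: [502.8, 6.5, 115.1]
ee_rot: [0.004, 0.998, 0.063, 0.015]
force: [6.4, -7.0, 2.4]
grip_width: 0.149
```

Request:
play_rows([
  [0,0,0,0,0,0,-1],
  [0,0,0,0,0,0,-1],
])

```text
time_s: 19.92
eef_pos: [502.8, 6.6, 115.1]
ee_rot: [0.003, 0.998, 0.065, 0.015]
force: [6.4, -5.1, 2.0]
grip_width: 0.152
```

Request:
play_rows([
  [0,0.03,0,0,0,0,-1],
  [0,0,0,0,0,0,-1],
  [0,0,0,0,0,0,-0.6],
  [0,0,0,0,0,0,-0.3],
  [0,0,0,0,0,0,-0.3],
  [0,0,0,0,0,0,-0.3],
])

```text
time_s: 20.42
eef_pos: [500.6, 9.0, 113.7]
ee_rot: [0.001, 0.998, 0.066, 0.012]
force: [-0.3, -0.7, -0.0]
grip_width: 0.352
```

Request:
play_rows([
  [0,0,0.2,0,0,0,-0.3],
  [0,0,0.4,0,0,0,-0.3],
  [0,0,0.6,0,0,0,-0.3],
  [-0.2,0,0.8,0,0,0,-0.3],
  [-0.6,0,0.6,0,0,0,-0.3],
  [-0.6,0,0.3,0,0,0,-0.3],
  [-0.5,0,0,0,0,0,-0.3],
  [0,0,0,0,0,0,-0.3],
])

```text
time_s: 21.08
eef_pos: [422.6, 9.2, 231.1]
ee_rot: [0.002, 0.998, 0.066, 0.013]
force: [-0.7, -0.4, 0.5]
grip_width: 0.353
```

```bash
python3 - <<'E'
from h import *
c=cam('wrist'); s=cam('scene')
cv2.imwrite('pics/v7.png',np.vstack([cv2.resize(c['pixels'][:,:,::-1],(440,330)),cv2.resize(s['pixels'][140:340,140:600,::-1],(440,191))]))
P=c['P'].reshape(-1,3)
q=P[(P[:,2]>134)&(P[:,2]<146)&(np.hypot(P[:,0]-502,P[:,1]-7)<25)];p=q.mean(0);print('pin',p,np.ptp(q,axis=0),'angle',np.arctan2(20.2-p[1],595.5-p[0])-.132)
q=P[(np.hypot(P[:,0]-518,P[:,1]-10)<32)&(P[:,2]>76)&(P[:,2]<84)];print('sleeve',len(q),np.median(q[:,2]),(q.min(0)+q.max(0))/2)
st=sensors.sense();print(st['eef_pos'],st['force'],st['time_s'])
E
```

```text
pin [500.93105507   7.71644646 139.3866357 ] [13.47648287 13.41119252  6.1773004 ] angle -0.0007540333490237416
sleeve 2351 79.55750378495128 [518.37678174   9.77395873  79.38955318]
[424.80996294   8.84603663 230.46493507] [-0.02509066  0.25796368  0.07777961] 21.1833
```

View pics/v7.png

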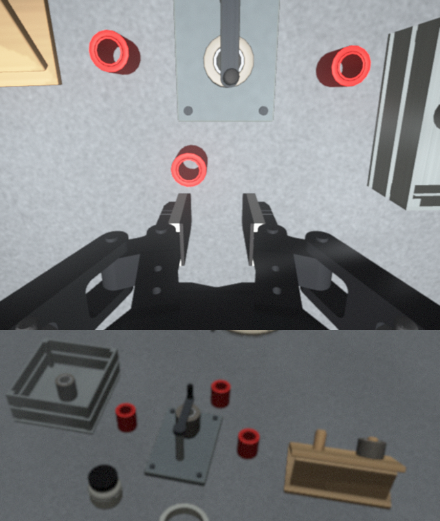

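The picture shows the keeper over the shaft (pin at 230,77), the sleeve seated under it, the worn sleeve in the basket (65,386) and the short sleeve still on its peg (371,447). Handing in.

```bash
python3 -c "
from h import *
print(order.finish_job())"
```

```text
the job is handed in; nothing more can be done
None
```

The job is done and handed in at about 21 s, though the system gives no verdict, so I don't have a pass confirmed.

**What I did:**
- The worn sleeve is in the wire basket, standing upright and let go.
- The long sleeve came off its peg and went down the shaft in the gripper. I let go only after feeling about 8 N from the collar.
- The keeper arm was swung shut by its pin and released.

**Last checks:**

| Check | Measured |
|---|---|
| Long sleeve's top | 79.6 mm (80 expected if seated) |
| Long sleeve off the shaft axis | under 1 mm |
| Keeper angle | about 0.00 rad |
| Force on the tool | about 0.3 N or less, tool clear |

The last picture shows the worn sleeve in the basket and the short sleeve on its peg. I didn't measure the ink jar or tape roll again, but the arm never went near them.

**One change of plan:** at the planned 40° tilt at the rack, two wrist joints were heading for their limits. I gripped the long sleeve at 20° instead and leaned the tool the other way to stand it upright on the shaft. No check failed. The views of the shaft position differed by about 1 mm, within the calibration.

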